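Hold a rewired fuse carrier on the test base

TASK

The rewired white ceramic fuse carrier lies on the bench with its copper contacts up: turn it over so that the contacts face down, and rest it, in line with the black test base on the hardwood board, on the tip of the base's locating pin with its blind socket a centimetre or two short of the pin. Slide it along until the socket drops over the pin hidden beneath it, then press it fully down against the spring contacts and finish while still holding it pressed home with the gripper, ready for the meter reading. Leave the other loose parts, on the bench and in the tray, where they are.

Things in the scene. Friction and masses are not known exactly. Their poses are not given: they have to be found in the camera images.
- fuse_carrier: White ceramic block 92 mm long (its x) x 56 wide (y) x 22 thick (z), about 0.2 kg. Origin: centre of its plain ribbed front face; z points out through the opposite, contact face (two flush copper strips, blind socket in the centre). Starts flat on the bench, z up, at any heading; turned over, z is down. Alike end for end; it can stand by itself on an end or edge.
- socket_mouth (a point): Point on the carrier: centre of the mouth of its round blind socket (11.5 mm in diameter, 14 mm deep), in the centre of the contact face, 22 mm from the body's origin along its z.
- pin_foot (a point): Foot of the test base's brass pin, at the centre of its flat deck (116 mm along x, 66 along y), 34 mm above the bench; z up. Rigid pin 8 mm in diameter, 13 high, its top 3.5 mm tapering to 4 across. The carrier's length goes along this x, either way round. Its contact face rides 13 mm above the deck on the pin's tip, 6 mm above once dropped onto the springs, on the deck when home.
- contact_a (a joint): How far the brass spring contact (11 mm across) at the test base's -x end, 33 mm from the pin, is pushed down, m: 0 free, its top 6 mm above the deck; 0.006 when flush with the deck. It pushes back with 2 N at first, 5 N at 6 mm, and comes up again when let go.
- contact_b (a joint): The same for the spring contact at the base's +x end, 33 mm from the pin.
- test_board: Hardwood board fixed on the left of the bench, 300 mm (x) x 160 (y) x 18 thick, origin at the centre of its underside. Black test base (16 mm high) on it, pin at x = -65 mm, y = 0, same axes; black lamp socket at x = +85 mm, foot 60 mm across, 52 high. Apart from the carrier the bench is clear from x = 0.38 to 0.62 m, y = -0.3 to 0.05 m.
- parts_tray: Open pine tray fixed on the bench, 140 mm (x) x 240 mm (y) x 34 mm high, walls 8 mm, one divider into two compartments; origin at the centre of its underside. Two fuse plugs and the bus link lie in it.
- fuse_plug_1: Brown bakelite fuse plug with brass screw shell, standing on its cap in the tray, 35 mm across, 40 mm high; origin at the centre of its foot. Leave alone.
- fuse_plug_2: A second fuse plug like it, in the tray. Leave alone.
- fuse_plug_3: A third fuse plug like it, standing on the bench at the right. Leave alone.
- knob_insulator: White porcelain knob insulator, 38 mm across, 40 mm high, waisted, standing on the bench behind; origin at the centre of its foot. Leave alone.
- bus_link: Flat copper bar 80 x 18 x 5 mm with two holes, in the tray; origin at the centre of its underside. Leave alone.
- screwdriver: Screwdriver 190 mm long lying on the bench at the right. Leave alone.
- blank_plate: Brown bakelite blanking plate 75 x 75 x 8 mm lying on the bench at the right front; origin at the centre of its underside. Leave alone.
There are look-alikes about, which are no part of the job. Several things look just like the fuse_carrier: the one meant starts farthest to the robot's left.

How it is judged:
By the outcome, as a careful person would: the job done as asked, in the order asked, and still so for the second after the job is handed in, while the arm keeps its last pose, push and grip.
It also fails if it takes over 61 s, if anything falls off the work surface, if the arm or the gripper's body presses on something with over 40 N, if the wrist force passes 120 N, or if a joint passes its speed limit or range.

ROBOT

A 6-joint arm with a two-finger parallel gripper is mounted at the origin on the work surface. World frame = base frame: x ahead of the robot, y to its left, z up, the work surface at z = 0. Lengths are in mm, angles in rad, forces in N, time in s.
With the tool pointing down it reaches from about 400 to 925 mm from the base axis. Payload 12.5 kg.
Tool frame: the origin (TCP) lies on the centre line of the jaws, within the pads' length; the fingertips stand 19 mm ahead of it and the grasp point (between the pads) is the TCP; z points along the fingers, y is the line along which they close (so a half turn about z gives the same grasp; the last joint's range is limited). The gripper opens to 95 mm and grips with 3 to 60 N. Pads are 20 mm wide; open, the fingers measure 119 mm over their backs; the gripper's body (75 mm by 180 mm) begins 59 mm behind the grasp point.
Start: joints at [-1.272, 0.491, 1.559, -0, 1.092, -0.106], TCP at [246.171, -574.498, 199.261] pointing down, gripper open.
Joint ranges: [-3.1, 3.1], [-0.84, 2.19], [0.05, 2.79], [-1.13, 4.28], [0.06, 2.93], [-2.69, 2.69]. Speed limits (rad/s): [2.22, 2.22, 2.79, 3.14, 3.14, 3.14].

INTERFACE

Orientations are given as [roll, pitch, yaw] about the fixed x, y, z axes, in that order (R = Rz(yaw) Ry(pitch) Rx(roll)).
In Python, from cell import state, read_camera, job_done gives the robot as it stands.
- The arm moves only by the tool arm_command, never from a script. Its argument "deltas" is a list of rows, each an object of numbers: "dx", "dy", "dz": the shift along the world's x, y, z in m; "yaw": the turn about the world's z in degrees. In form: [{"dx": .., "dy": .., "dz": .., "yaw": ..}, ...]. A call has 1 to 20 rows; each row shifts and turns the commanded pose from where the row before left it; what a row does not reach is not made up. A row lasts 1/10 s, in which the tool goes at most 50 mm and 8.59 degrees, less where a joint would pass 70% of its speed; a pose out of reach is approached as far as the arm can. A call with a gripper value outside its range is refused whole. "gripper" is the finger opening in m, from 0 to 0.0951, set as the call begins (left out, the last holds). The fingers move at their own pace and stop on an object; the grip force is fixed at half the most. Time passes only in rows, so rows that do not move let the fingers close. It gives the time, the measured TCP pose, the force, the opening and the grip force at its end, in the units of the state.
- state(): the state, without advancing time (a new reading comes with each control period).
- read_camera(name): name is "scene" or "side" or "wrist"; returns a dict with "color" (480x640x3 uint8, red, green, blue), "range_z" (480x640 float32, mm along the optical axis (not along the pixel's ray), 0 where there is no reading), "fx", "fy", "cx", "cy" (pixels), "extrinsics" (4x4, takes a point from camera to world coordinates). Camera axes: x right, y up, looking along -z (the intrinsics and any distortion apply to the point x, -y, -z); pixel columns grow to the right and rows downward; lengths in mm; the calibration is good to about 2 mm. A picture is of the moment at which its call begins.
- job_done(): hands the job in; it is judged then, once.
The state is a dict: "t": time; "joints": joint angles; "qvel": joint speeds; "tau": joint torques, N m; "eef_pos": TCP position; "tcp_rot": TCP orientation; "ft_force": force on the tool from outside, world axes, zero at the start; "moment": the same for the moment, N m; "opening": opening from 0.0 (shut) to 1.0 (fully open); "grip_force": force on a finger pad.
Only numpy, scipy, OpenCV 4.12 (cv2) and the standard library are available. Lean on these libraries where they do the work, as an engineer would, in place of code of your own. Each camera call takes 0.05 s, during which the arm holds its last target. There are 200 camera calls.

## Working session

There is one attempt and no reset: what is moved stays moved. The work goes in short steps, Python scripts to look and compute and a tool call to move; the robot and the scene stay as the last step left them, time stands still between calls to the robot, and variables do not carry over. Pictures are saved under pics/ and viewed, at most 10 in all, crops included, and the job is handed in when it is done.

Besides the shell and the picture viewer there is one more tool, called after "Call:" as name(argument=value, ...), one argument or row to a line, values as JSON. arm_command: Moves the arm, as the interface text tells. Its arguments: {"type":"object","properties":{"deltas":{"type":"array"},"gripper":{"type":"number"}},"required":["deltas"]}

```bash
mkdir -p pics
cat > h.py <<'E'
import numpy as np, cv2
from cell import state, read_camera, job_done
def snap(n,f):
    c=read_camera(n); cv2.imwrite('pics/'+f,c['color'][:,:,::-1]); np.savez('pics/'+f[:-4],**c); return c
def ray(c,u,v):
    K=np.array([[c['fx'],0,c['cx']],[0,c['fy'],c['cy']],[0,0,1]],float)
    d=np.linalg.solve(K,[u,v,1.]); d=np.array([d[0],-d[1],-d[2]]); E=np.array(c['extrinsics']); return E[:3,3],E[:3,:3]@d
def plane(c,u,v,z):
    o,d=ray(c,u,v); return o+d*(z-o[2])/d[2]
def cloud(c):
    v,u=np.mgrid[:480,:640]; r=c['range_z']; E=np.array(c['extrinsics'])
    P=np.stack([(u-c['cx'])/c['fx']*r,-(v-c['cy'])/c['fy']*r,-r],-1)@E[:3,:3].T+E[:3,3]; P[r==0]=np.nan; return P
E
python3 - <<'E'
from h import *
a=snap('scene','s0.png'); b=snap('side','d0.png')
cv2.imwrite('pics/both0.png',cv2.resize(np.vstack([a['color'],b['color']])[:,:,::-1],(400,600)))
for c in(a,b): print(np.round(c['extrinsics'],2).tolist(),c['fx'],[k for k in c])
E
```

```text
[[0.2, -0.61, 0.77, 1485.07], [0.98, 0.11, -0.17, -356.83], [0.02, 0.79, 0.62, 887.29], [0.0, 0.0, 0.0, 1.0]] 607.5935083486221 ['color', 'range_z', 'fx', 'fy', 'cx', 'cy', 'extrinsics']
[[-0.81, 0.44, -0.39, -95.63], [-0.59, -0.61, 0.53, 612.06], [-0.0, 0.66, 0.75, 1119.13], [0.0, 0.0, 0.0, 1.0]] 568.8159074460095 ['color', 'range_z', 'fx', 'fy', 'cx', 'cy', 'extrinsics']
```

View pics/s0.png

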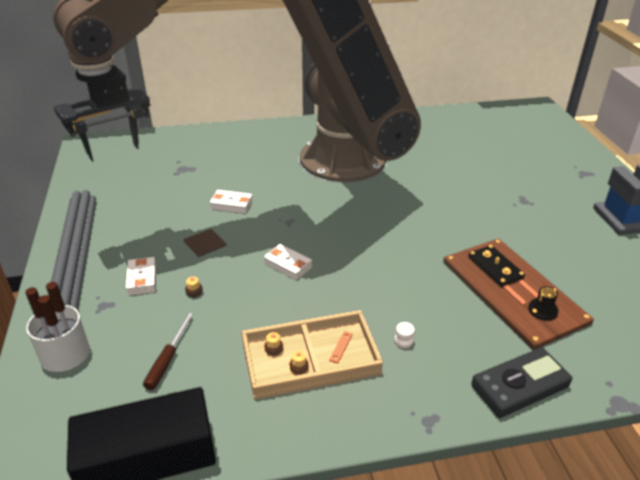

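View pics/d0.png

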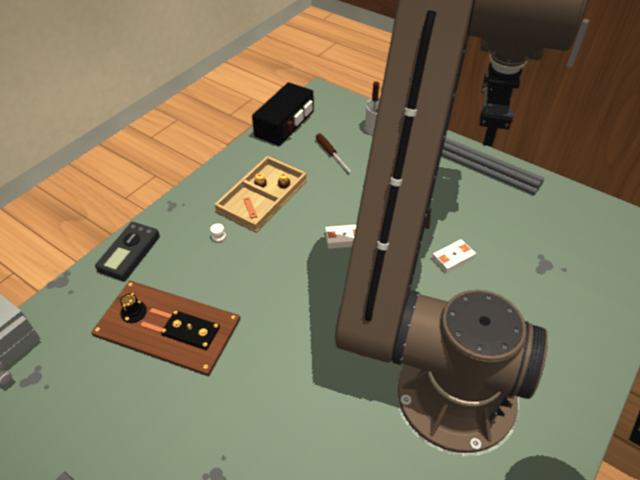

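```bash
cat >> h.py <<'E'
def blocks(c,zt=22,area=(150,99999)):
    P=cloud(c); hsv=cv2.cvtColor(c['color'],cv2.COLOR_RGB2HSV)
    m=(np.abs(P[...,2]-zt)<7)&(c['color'].min(-1)>150)|((np.abs(P[...,2]-zt)<7)&(hsv[...,1]>110)&(hsv[...,0]<18)&(hsv[...,2]>170))
    m=cv2.morphologyEx(m.astype(np.uint8),cv2.MORPH_CLOSE,np.ones((5,5)))
    n,l,s,_=cv2.connectedComponentsWithStats(m); out=[]
    for i in range(1,n):
        if s[i,4]<area[0]: continue
        v,u=np.nonzero(l==i); Q=np.array([plane(c,a,b,zt)[:2] for a,b in zip(u,v)],np.float32)
        z=np.nanmedian(P[v,u,2]); (cx,cy),(w,h),a=cv2.minAreaRect(Q)
        if w<h: a+=90; w,h=h,w
        out.append((round(u.mean()),round(v.mean()),np.round([cx,cy,w,h,(a+90)%180-90,z],1).tolist()))
    return out
E
python3 - <<'E'
from h import *
for f in('s0','d0'):
    c=dict(np.load(f'pics/{f}.npz')); print(f,*blocks(c),sep='\n')
    P=cloud(c); hsv=cv2.cvtColor(c['color'],cv2.COLOR_RGB2HSV)
    m=((P[...,2]>8)&(P[...,2]<26)&(P[...,1]>120)&(P[...,0]>250)).astype(np.uint8)
    n,l,s,_=cv2.connectedComponentsWithStats(m)
    i=1+np.argmax(s[1:,4]); v,u=np.nonzero(l==i); print('board',u.mean(),v.mean(),cv2.minAreaRect(P[v,u,:2].astype(np.float32)),np.nanmedian(P[v,u,2]))
c=dict(np.load('pics/s0.npz'));k=c['color'][220:300,240:340,::-1];cv2.imwrite('pics/crop.png',np.hstack([cv2.resize(k,None,fx=4,fy=4),cv2.resize(c['color'][230:350,440:600,::-1],(400,320))]))
E
```

```text
s0
(631, 74, [-360.4, 1139.3, 186.6, 83.1, -33.6, 25.9])
(230, 199, [188.2, -332.3, 93.5, 60.4, 67.1, 19.0])
(286, 258, [449.5, -226.7, 94.4, 58.4, 42.2, 19.2])
(140, 275, [437.7, -544.8, 95.9, 55.6, 1.2, 19.6])
(309, 348, [715.2, -226.4, 130.0, 18.6, 0.2, 26.9])
(541, 367, [845.0, 186.0, 59.8, 32.8, -74.0, 30.0])
board 519.3230850316234 296.55270555165146 ((622.10205078125, 237.68191528320312), (304.7997131347656, 165.68063354492188), 16.110862731933594) 15.23684193599172
d0
(342, 232, [449.1, -222.8, 78.7, 51.5, 44.2, 22.2])
(454, 254, [178.4, -329.3, 93.1, 57.6, 66.9, 22.4])
board 165.62663142243517 327.5930943333884 ((618.625, 239.5436553955078), (304.6560974121094, 166.4874267578125), 15.651469230651855) 18.31782921950935
```

View pics/crop.png

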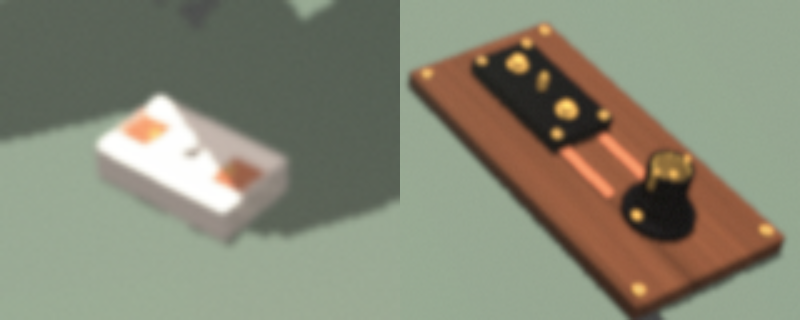

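Run:
```python
from h import *
s=state(); print({k:s[k] for k in('t','eef_pos','tcp_rot','opening','ft_force')})
```

```text
{'t': 0.1, 'eef_pos': array([ 246.12553952, -574.24969109,  198.7245088 ]), 'tcp_rot': array([-3.14062234e+00, -1.16128905e-04,  4.04822854e-01]), 'opening': 1.0020747867436102, 'ft_force': array([-0.22368594,  0.04812735,  0.18614167])}
```

Call:
arm_command(
  deltas=[
    {"dx": 0.02, "dy": 0.035, "dz": 0.01},
    {"dx": 0.02, "dy": 0.035, "dz": 0.01},
    {"dx": 0.02, "dy": 0.035, "dz": 0.01},
    {"dx": 0.02, "dy": 0.035, "dz": 0.01},
    {"dx": 0.02, "dy": 0.035, "dz": 0.01},
    {"dx": 0.02, "dy": 0.035},
    {"dx": 0.02, "dy": 0.035},
    {"dx": 0.02, "dy": 0.035},
    {"dx": 0.02, "dy": 0.035},
  ],
)

```text
$.deltas[0]: bad value
```

Call:
arm_command(
  deltas=[
    {"dx": 0.02, "dy": 0.035, "dz": 0.01, "yaw": 4},
    {"dx": 0.02, "dy": 0.035, "dz": 0.01, "yaw": 4},
    {"dx": 0.02, "dy": 0.035, "dz": 0.01, "yaw": 4},
    {"dx": 0.02, "dy": 0.035, "dz": 0.01, "yaw": 4},
    {"dx": 0.02, "dy": 0.035, "dz": 0.01, "yaw": 4},
    {"dx": 0.02, "dy": 0.035, "dz": 0, "yaw": 0},
    {"dx": 0.02, "dy": 0.035, "dz": 0, "yaw": 0},
    {"dx": 0.02, "dy": 0.035, "dz": 0, "yaw": 0},
    {"dx": 0.02, "dy": 0.035, "dz": 0, "yaw": 0},
    {"dx": 0, "dy": 0, "dz": 0, "yaw": 0},
  ],
)

```text
t: 1.1
eef_pos: [427.5, -256.1, 249.3]
tcp_rot: [-3.141, -0.001, 0.758]
ft_force: [-0.5, -0.9, -0.4]
opening: 0.999
grip_force: 0.0
```

Run:
```python
from h import *
c=snap('wrist','w1.png'); print(blocks(c,area=(1500,1e6)),state()['eef_pos'],state()['tcp_rot'])
```

```text
[(312, 183, [442.9, -225.8, 92.2, 54.9, 41.9, 22.1])] [ 426.86128721 -257.8039693   249.22118015] [-3.14143113e+00  1.78376932e-05  7.57314314e-01]
```

View pics/w1.png

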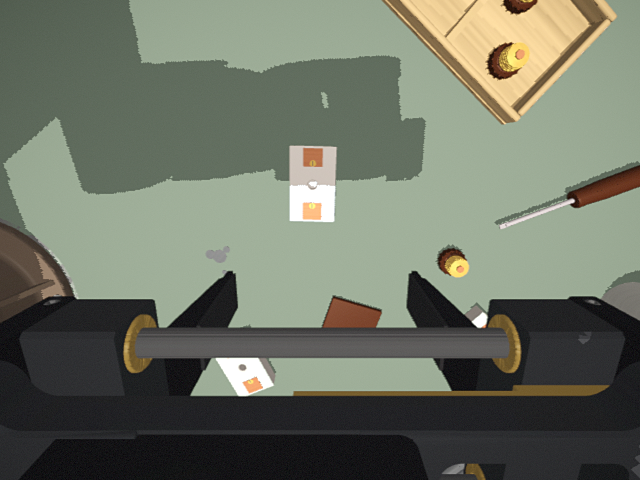

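Call:
arm_command(
  deltas=[
    {"dx": -0.021, "dy": -0.002, "dz": -0.02, "yaw": -1.4},
    {"dx": 0, "dy": 0, "dz": -0.04, "yaw": 0},
    {"dx": 0, "dy": 0, "dz": -0.04, "yaw": 0},
    {"dx": 0, "dy": 0, "dz": -0.04, "yaw": 0},
    {"dx": 0, "dy": 0, "dz": -0.04, "yaw": 0},
    {"dx": 0, "dy": 0, "dz": -0.02, "yaw": 0},
    {"dx": 0, "dy": 0, "dz": -0.012, "yaw": 0},
    {"dx": 0, "dy": 0, "dz": 0, "yaw": 0},
  ],
  gripper=0.08,
)

```text
t: 1.95
eef_pos: [404.1, -261.9, 35.6]
tcp_rot: [-3.138, 0.001, 0.728]
ft_force: [-1.2, -0.2, 0.8]
opening: 0.84
grip_force: 0.0
```

Call:
arm_command(
  deltas=[
    {"dx": 0, "dy": 0, "dz": 0, "yaw": 0},
    {"dx": 0, "dy": 0, "dz": 0, "yaw": 0},
    {"dx": 0, "dy": 0, "dz": 0, "yaw": 0},
    {"dx": 0, "dy": 0, "dz": 0, "yaw": 0},
    {"dx": 0, "dy": 0, "dz": 0, "yaw": 0},
  ],
  gripper=0.0555,
)

```text
t: 2.45
eef_pos: [405.3, -261.6, 37.6]
tcp_rot: [3.141, -0.0, 0.729]
ft_force: [0.8, -0.5, 0.1]
opening: 0.586
grip_force: 0.0
```

Run:
```python
from h import *
c=snap('wrist','w2.png'); print(blocks(c,area=(1500,1e6)),state()['eef_pos'],state()['tcp_rot'])
```

```text
[(318, 183, [442.8, -225.3, 91.6, 56.0, 41.9, 22.1])] [ 405.28249042 -261.56243367   37.55826528] [ 3.14091439e+00 -5.40813576e-05  7.29497041e-01]
```

View pics/w2.png

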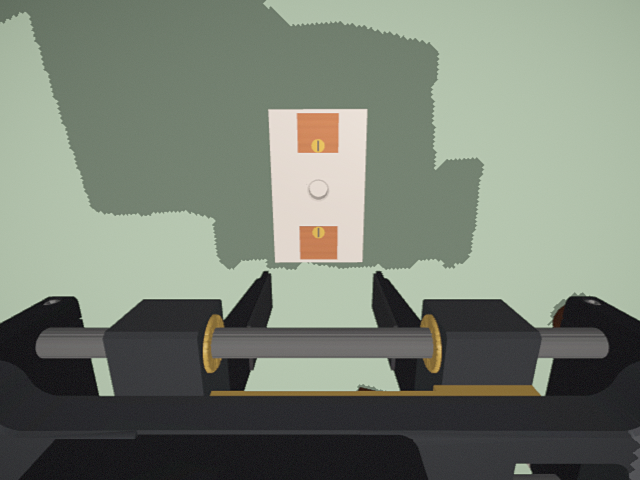

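Call:
arm_command(
  deltas=[
    {"dx": 0, "dy": 0, "dz": 0, "yaw": 0},
    {"dx": 0, "dy": 0, "dz": 0, "yaw": 0},
    {"dx": 0, "dy": 0, "dz": 0, "yaw": 0},
    {"dx": 0.0035, "dy": 0.005, "dz": -0.001, "yaw": 0},
    {"dx": 0, "dy": 0, "dz": 0, "yaw": 0},
    {"dx": 0, "dy": 0, "dz": 0, "yaw": 0},
  ],
  gripper=0.075,
)

```text
t: 3.1
eef_pos: [408.8, -256.3, 36.2]
tcp_rot: [-3.142, 0.0, 0.73]
ft_force: [-0.1, -0.1, 0.7]
opening: 0.786
grip_force: 0.0
```

Call:
arm_command(
  deltas=[
    {"dx": 0, "dy": 0, "dz": 0, "yaw": 0},
    {"dx": 0, "dy": 0, "dz": 0, "yaw": 0},
    {"dx": 0, "dy": 0, "dz": 0, "yaw": 0},
    {"dx": 0, "dy": 0, "dz": 0, "yaw": 0},
    {"dx": 0, "dy": 0, "dz": 0, "yaw": 0},
  ],
  gripper=0.0555,
)

```text
t: 3.6
eef_pos: [408.6, -256.5, 36.3]
tcp_rot: [3.142, 0.0, 0.729]
ft_force: [0.5, -0.6, 0.0]
opening: 0.586
grip_force: 0.0
```

Call:
arm_command(
  deltas=[
    {"dx": 0, "dy": 0, "dz": 0, "yaw": 0},
    {"dx": 0, "dy": 0, "dz": 0, "yaw": 0},
    {"dx": 0, "dy": 0, "dz": 0, "yaw": 0},
  ],
  gripper=0.0545,
)

```text
t: 3.9
eef_pos: [408.7, -256.5, 36.3]
tcp_rot: [3.142, 0.0, 0.729]
ft_force: [1.3, -0.5, 0.3]
opening: 0.572
grip_force: 0.0
```

Call:
arm_command(
  deltas=[
    {"dx": 0, "dy": 0, "dz": 0, "yaw": 0},
    {"dx": 0, "dy": 0, "dz": 0, "yaw": 0},
    {"dx": 0, "dy": 0, "dz": 0, "yaw": 0},
  ],
  gripper=0.0525,
)

```text
t: 4.2
eef_pos: [408.7, -256.5, 36.3]
tcp_rot: [3.141, 0.0, 0.729]
ft_force: [1.4, -0.1, -0.3]
opening: 0.554
grip_force: 0.0
```

Run:
```python
from h import *
c=snap('wrist','w3.png'); s=snap('scene','s3.png'); print(blocks(c,area=(1500,1e6)))
P=cloud(c); 
# finger points: low z near tcp
m=(np.linalg.norm(P[...,:2]-[408.7,-256.5],axis=-1)<45)&(P[...,2]>5)&(P[...,2]<60)
u=np.array([.744,.668]);v=np.array([-.668,.744]); Q=P[m]; d=Q[:,:2]-[443,-225.4]
A=d@u;B=d@v
for s_ in(-1,1):
  k=(B*s_>15)&(B*s_<45)&(c['color'][m].max(-1)<90)&(Q[:,2]>8); print(s_,k.sum(),np.nanpercentile(A[k],[1,50,99]),np.nanpercentile(B[k],[1,50,99]),np.nanpercentile(Q[k,2],[1,50,99]))
a=cv2.resize(c['color'][150:400,180:460],(560,500)); b=cv2.resize(s['color'][215:300,220:320],(240,204)); b=cv2.copyMakeBorder(b,0,296,0,0,0)
cv2.imwrite('pics/v3.png',np.hstack([a,b])[:,:,::-1])
```

```text
[(320, 194, [442.6, -225.5, 91.9, 56.0, 41.9, 22.1])]
-1 96 [-53.86436072 -36.60102133 -34.20478673] [-30.86145093 -26.91137291 -26.55016032] [52.40554269 56.98728429 59.95347922]
1 114 [-54.56773    -38.66669156 -33.91131145] [25.59997982 25.92043181 29.70144887] [52.1334121  56.57836994 59.89780359]
```

View pics/v3.png

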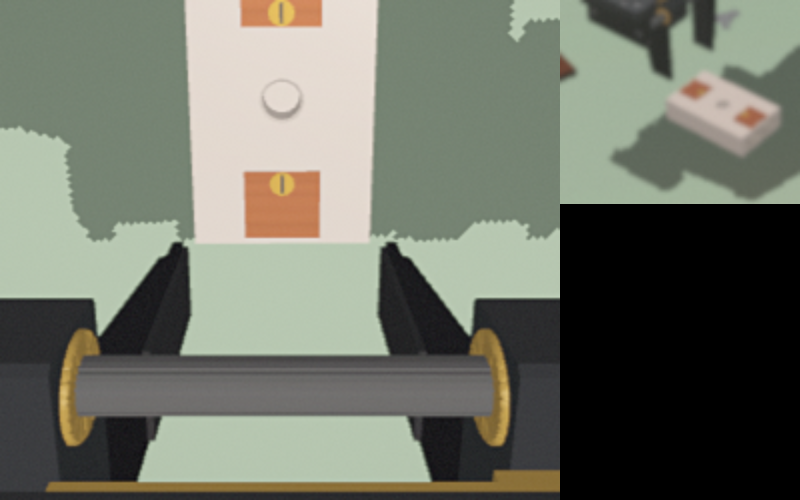

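Call:
arm_command(
  deltas=[
    {"dx": 0, "dy": 0, "dz": 0, "yaw": 0},
    {"dx": 0, "dy": 0, "dz": 0, "yaw": 0},
    {"dx": 0, "dy": 0, "dz": 0, "yaw": 0},
    {"dx": 0.0045, "dy": 0.004, "dz": -0.002, "yaw": 0},
    {"dx": 0, "dy": 0, "dz": 0, "yaw": 0},
    {"dx": 0, "dy": 0, "dz": 0, "yaw": 0},
  ],
  gripper=0.075,
)

```text
t: 4.9
eef_pos: [413.3, -252.3, 34.1]
tcp_rot: [-3.141, 0.0, 0.73]
ft_force: [0.2, -0.8, 0.1]
opening: 0.791
grip_force: 0.0
```

Call:
arm_command(
  deltas=[
    {"dx": 0, "dy": 0, "dz": 0, "yaw": 0},
    {"dx": 0, "dy": 0, "dz": 0, "yaw": 0},
    {"dx": 0, "dy": 0, "dz": 0, "yaw": 0},
    {"dx": 0, "dy": 0, "dz": 0, "yaw": 0},
    {"dx": 0, "dy": 0, "dz": 0, "yaw": 0},
    {"dx": 0, "dy": 0, "dz": 0, "yaw": 0},
  ],
  gripper=0.054,
)

```text
t: 5.5
eef_pos: [413.2, -252.5, 34.3]
tcp_rot: [3.141, 0.0, 0.729]
ft_force: [0.4, -0.4, 0.7]
opening: 0.57
grip_force: 0.0
```

Call:
arm_command(
  deltas=[
    {"dx": 0, "dy": 0, "dz": 0, "yaw": 0},
    {"dx": 0, "dy": 0, "dz": 0, "yaw": 0},
    {"dx": 0, "dy": 0, "dz": 0, "yaw": 0},
  ],
  gripper=0.05,
)

```text
t: 5.8
eef_pos: [413.2, -252.5, 34.3]
tcp_rot: [3.141, -0.0, 0.729]
ft_force: [0.0, 0.5, -0.3]
opening: 0.531
grip_force: 0.0
```

Run:
```python
from h import *
c=snap('wrist','w4.png'); s=snap('scene','s4.png'); print(blocks(c,area=(1500,1e6)),state()['opening'])
a=cv2.resize(c['color'][150:400,180:460],(560,500)); b=cv2.resize(s['color'][215:300,220:320],(240,204)); b=cv2.copyMakeBorder(b,0,296,0,0,0)
cv2.imwrite('pics/v4.png',np.hstack([a,b])[:,:,::-1])
```

```text
[(320, 204, [442.6, -225.5, 91.9, 56.0, 41.9, 22.1])] 0.5270585501074667
```

View pics/v4.png

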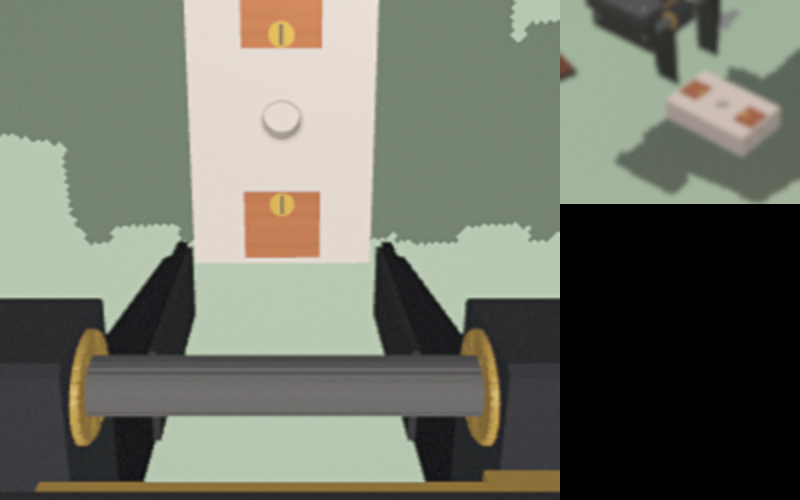

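Run:
```python
from h import *
c=dict(np.load('pics/w4.npz')); E=c['extrinsics']; print(np.round(E,2).tolist(),c['fx'])
K=np.array([[c['fx'],0,c['cx']],[0,c['fy'],c['cy']],[0,0,1]],float)
def proj(p):
    q=E[:3,:3].T@(np.array(p)-E[:3,3]); q=K@[q[0],-q[1],-q[2]]; return np.round(q[:2]/q[2],1)
u=np.array([.744,.668]);v=np.array([-.668,.744]); t=np.array([413.2,-252.5])
for z in(15.3,34.3,60):
  for a in(-10,0,10): print(z,a,[proj([*(t+a*u+b*v),z]).tolist() for b in(-25,25)])
P=cloud(c)
for y,x in((270,272),(272,270),(280,274),(290,275),(300,274),(310,276),(320,270)): print(y,x,c['color'][y,x],np.round(P[y,x],1),np.round([(P[y,x,:2]-t)@u,(P[y,x,:2]-t)@v],1))
```

```text
[[0.67, 0.72, 0.2, 471.19], [-0.75, 0.64, 0.18, -201.13], [0.0, -0.27, 0.96, 219.77], [0.0, 0.0, 0.0, 1.0]] 330.6475240718032
15.3 -10 [[358.7, 282.4], [283.7, 282.6]]
15.3 0 [[359.1, 268.3], [283.2, 268.5]]
15.3 10 [[359.5, 253.9], [282.7, 254.1]]
34.3 -10 [[362.0, 294.7], [280.3, 294.9]]
34.3 0 [[362.5, 279.5], [279.7, 279.7]]
34.3 10 [[363.0, 263.9], [279.1, 264.1]]
60 -10 [[367.6, 315.4], [274.6, 315.6]]
60 0 [[368.3, 298.4], [273.8, 298.6]]
60 10 [[369.0, 280.8], [273.0, 281.1]]
270 272 [148 162 143] [ 3.847e+02 -2.312e+02 -3.000e-01] [-7.  34.9]
272 270 [14 12 21] [ 403.5 -224.    51.9] [11.9 27.7]
280 274 [37 33 36] [ 403.4 -227.8   56.8] [ 9.3 24.9]
290 275 [29 26 31] [ 398.9 -232.    55.7] [ 3.  24.8]
300 274 [38 39 38] [ 396.6 -234.2   61.4] [-0.1 24.7]
310 276 [68 75 66] [ 389.9 -240.1   55.5] [-9.  24.8]
320 270 [34 35 33] [ 393.9 -236.5   75.9] [-3.7 24.8]
```

Run:
```python
from h import *
c=dict(np.load('pics/s4.npz')); P=cloud(c); t=np.array([413.2,-252.5])
u=np.array([.744,.668]);v=np.array([-.668,.744])
m=(np.linalg.norm(P[...,:2]-t,axis=-1)<60)&(P[...,2]>24)&(c['color'].max(-1)<110)
yy,xx=np.nonzero(m); Q=P[m]; o=np.argsort(Q[:,2])[:25]
for i in o[::2]: print(xx[i],yy[i],np.round(Q[i],1),np.round([(Q[i,:2]-t)@u,(Q[i,:2]-t)@v],1))
print(state()['joints'])
```

```text
266 248 [ 436.4 -271.1   48.6] [  4.8 -29.3]
280 235 [ 395.6 -234.3   48.8] [-1.  25.3]
284 237 [ 406.6 -226.8   50.4] [12.3 23.5]
264 247 [ 435.1 -275.2   51. ] [  1.1 -31.5]
284 235 [ 401.  -225.9   51.7] [ 8.7 27.9]
283 236 [ 404.8 -228.7   52.1] [ 9.6 23.3]
261 245 [ 429.4 -281.1   53.1] [ -7.  -32.1]
278 233 [ 393.1 -238.4   53.2] [-5.5 23.9]
283 235 [ 402.9 -228.4   53.5] [ 8.5 24.8]
262 245 [ 430.6 -279.    53.7] [ -4.8 -31.3]
268 248 [ 444.1 -267.4   54.1] [ 13.  -31.7]
278 234 [ 398.6 -239.1   54.6] [-1.9 19.7]
280 233 [ 397.4 -234.3   55.8] [ 0.4 24. ]
[-6.85057986e-01  5.50213481e-01  2.05534400e+00 -4.82004913e-05
  5.35947776e-01  1.56330989e-01]
```

Call:
arm_command(
  deltas=[
    {"dx": 0, "dy": 0, "dz": 0, "yaw": 0},
    {"dx": -0.004, "dy": -0.004, "dz": 0, "yaw": 0},
    {"dx": -0.005, "dy": -0.004, "dz": 0, "yaw": 0},
    {"dx": 0, "dy": 0, "dz": -0.01, "yaw": 0},
    {"dx": 0, "dy": 0, "dz": -0.01, "yaw": 0},
    {"dx": 0, "dy": 0, "dz": -0.007, "yaw": 0},
    {"dx": 0, "dy": 0, "dz": -0.006, "yaw": 0},
    {"dx": 0, "dy": 0, "dz": 0, "yaw": 0},
  ],
  gripper=0.07,
)

```text
t: 6.7
eef_pos: [403.9, -260.1, 0.2]
tcp_rot: [-3.14, 0.0, 0.73]
ft_force: [0.1, -0.4, 0.5]
opening: 0.736
grip_force: 0.0
```

```bash
cat > tip.py <<'E'
from h import *
c=snap('wrist','wt.png'); s=snap('scene','st.png'); st=state(); t=st['eef_pos'][:2]; y=st['tcp_rot'][2]
u=np.array([np.cos(y),np.sin(y)]);v=np.array([-u[1],u[0]])
for n,c in(('w',c),('s',s)):
    P=cloud(c); m=(np.linalg.norm(P[...,:2]-t,axis=-1)<60)&(P[...,2]>4)&(P[...,2]<st['eef_pos'][2]+40)&(c['color'].max(-1)<90)
    Q=P[m]; a=(Q[:,:2]-t)@u; b=(Q[:,:2]-t)@v; k=abs(b)>20
    print(n,k.sum(),'u',np.percentile(a[k],[2,98]).round(1),'z',np.percentile(Q[k,2],[1,5,20]).round(1))
print(blocks(s if 0 else dict(np.load('pics/wt.npz')),area=(1500,1e6)),st['eef_pos'].round(1))
E
python3 tip.py
```

```text
w 1244 u [-8.7 12.2] z [16.1 17.7 22.7]
s 117 u [-6.7 14.4] z [14.2 17.4 21. ]
[(321, 190, [442.6, -225.5, 92.0, 56.0, 41.9, 22.1])] [ 404.2 -260.4    1.1]
```

Call:
arm_command(
  deltas=[
    {"dx": 0, "dy": 0, "dz": 0, "yaw": 0},
    {"dx": 0, "dy": 0, "dz": 0, "yaw": 0},
    {"dx": 0, "dy": 0, "dz": 0, "yaw": 0},
    {"dx": 0, "dy": 0, "dz": 0, "yaw": 0},
    {"dx": 0, "dy": 0, "dz": 0, "yaw": 0},
  ],
  gripper=0.055,
)

```text
t: 7.3
eef_pos: [404.1, -260.4, 1.4]
tcp_rot: [3.142, 0.0, 0.73]
ft_force: [-1.2, 0.6, 5.4]
opening: 0.579
grip_force: 13.2
```

Call:
arm_command(
  deltas=[
    {"dx": 0, "dy": 0, "dz": 0.005, "yaw": 0},
    {"dx": 0, "dy": 0, "dz": 0.01, "yaw": 0},
    {"dx": 0.001, "dy": 0.001, "dz": 0.01, "yaw": 0},
    {"dx": 0.002, "dy": 0.002, "dz": 0.01, "yaw": 0},
    {"dx": 0.002, "dy": 0.002, "dz": 0.01, "yaw": 0},
    {"dx": 0, "dy": 0, "dz": 0, "yaw": 0},
  ],
)

```text
t: 7.9
eef_pos: [409.9, -255.6, 47.8]
tcp_rot: [3.139, -0.0, 0.73]
ft_force: [-0.5, -0.0, -0.6]
opening: 0.575
grip_force: 13.5
```

```bash
cat > tilt.py <<'E'
from h import *
import sys
st=state(); t=st['eef_pos']; y=st['tcp_rot'][2]; u=np.array([np.cos(y),np.sin(y)]);v=np.array([-u[1],u[0]])
for n in('wrist','scene','side'):
    c=read_camera(n); P=cloud(c); hsv=cv2.cvtColor(c['color'],cv2.COLOR_RGB2HSV)
    d=P[...,:2]-t[:2]; A=d@u; B=d@v
    lo,hi=(-130,160)
    m=(A>lo)&(A<hi)&(abs(B)<36)&(P[...,2]>4)&(((c['color'].min(-1)>85)&(hsv[...,1]<45))|((hsv[...,1]>110)&(hsv[...,0]<18)))&(P[...,2]<t[2]+75)
    n_,l,s,_=cv2.connectedComponentsWithStats(m.astype(np.uint8))
    if n_<2: print(n,'none'); continue
    i=1+np.argmax(s[1:,4]); k=l==i
    if k.sum()<30: print(n,'few'); continue
    a,b,z=A[k],B[k],P[k][:,2]
    # planes: fit dominant plane by SVD on 3D
    Q=np.c_[a,b,z]
    best=None; rng=np.random.default_rng(0)
    for _ in range(200):
        q=Q[rng.choice(len(Q),3,0)]; nn=np.cross(q[1]-q[0],q[2]-q[0]); L=np.linalg.norm(nn)
        if L<50: continue
        nn/=L; ins=abs((Q-q[0])@nn)<2
        if best is None or ins.sum()>best[0]: best=(ins.sum(),nn,ins)
    nn=best[1]*np.sign(best[1][2] or 1); I=Q[best[2]]
    print(n,k.sum(),'n(u,v,z)',nn.round(2),best[0],'a',np.percentile(a,[1,99]).round(),'b',np.percentile(b,[1,99]).round(),'z',np.percentile(z,[1,99]).round(), 'copper',int((hsv[...,1][k]>110).sum()))
    if len(sys.argv)>1: cv2.imwrite(f'pics/{sys.argv[1]}_{n}.png',c['color'][:,:,::-1])
print(t.round(1),st['grip_force'],st['opening'],st['ft_force'].round(1))
E
python3 tilt.py a
```

```text
wrist 14461 n(u,v,z) [0.55 0.01 0.84] 13577 a [-1. 84.] b [-27.  28.] z [19. 69.] copper 2553
scene 889 n(u,v,z) [ 0.54 -0.02  0.84] 400 a [-3. 85.] b [-33.  27.] z [ 8. 68.] copper 0
side few
[ 409.9 -255.6   47.8] 13.524653613567352 0.5752711452959953 [-0.5 -0.  -0.6]
```

Call:
arm_command(
  deltas=[
    {"dx": 0.0055, "dy": 0.005, "dz": 0.006, "yaw": 0},
    {"dx": 0.0055, "dy": 0.005, "dz": 0.005, "yaw": 0},
    {"dx": 0.0055, "dy": 0.005, "dz": 0.004, "yaw": 0},
    {"dx": 0.0055, "dy": 0.005, "dz": 0.004, "yaw": 0},
    {"dx": 0.0055, "dy": 0.005, "dz": 0.003, "yaw": 0},
    {"dx": 0, "dy": 0, "dz": 0, "yaw": 0},
  ],
)

```text
t: 8.65
eef_pos: [437.5, -229.9, 68.7]
tcp_rot: [3.141, -0.0, 0.731]
ft_force: [-2.1, -0.7, 4.6]
opening: 0.575
grip_force: 16.3
```

```bash
python3 tilt.py b
```

```text
wrist 11364 n(u,v,z) [ 0.84 -0.    0.54] 9280 a [-9. 57.] b [-28.  27.] z [13. 89.] copper 1758
scene 906 n(u,v,z) [ 0.86 -0.01  0.51] 405 a [-8. 58.] b [-34.  28.] z [ 8. 87.] copper 0
side few
[ 437.5 -229.9   68.7] 16.343969106674194 0.5754816492587533 [-2.1 -0.7  4.6]
```

Call:
arm_command(
  deltas=[
    {"dx": 0.0055, "dy": 0.005, "dz": 0.002, "yaw": 0},
    {"dx": 0.0055, "dy": 0.005, "dz": 0.001, "yaw": 0},
    {"dx": 0.0055, "dy": 0.005, "dz": 0.001, "yaw": 0},
    {"dx": 0.0055, "dy": 0.005, "dz": 0, "yaw": 0},
    {"dx": 0.0055, "dy": 0.005, "dz": 0, "yaw": 0},
    {"dx": 0, "dy": 0, "dz": 0, "yaw": 0},
  ],
)

```text
t: 9.4
eef_pos: [464.9, -205.6, 73.2]
tcp_rot: [3.14, -0.0, 0.73]
ft_force: [-4.2, 0.3, 16.8]
opening: 0.583
grip_force: 30.0
```

```bash
python3 tilt.py c
```

```text
wrist 8846 n(u,v,z) [ 0.98 -0.01  0.22] 5925 a [-14.  24.] b [-28.  27.] z [ 8. 95.] copper 1096
scene 810 n(u,v,z) [0.98 0.02 0.2 ] 411 a [-12.  25.] b [-33.  27.] z [  5. 102.] copper 0
side few
[ 464.9 -205.6   73.2] 30.001271478831768 0.5829425801755301 [-4.2  0.3 16.8]
```

Call:
arm_command(
  deltas=[
    {"dx": 0, "dy": 0, "dz": 0.002, "yaw": 0},
    {"dx": 0.004, "dy": 0.0035, "dz": 0.0005, "yaw": 0},
    {"dx": 0.004, "dy": 0.0035, "dz": 0, "yaw": 0},
    {"dx": 0.004, "dy": 0.0035, "dz": -0.0005, "yaw": 0},
    {"dx": 0, "dy": 0, "dz": 0, "yaw": 0},
  ],
)

```text
t: 10.05
eef_pos: [476.6, -194.4, 73.9]
tcp_rot: [-3.141, 0.0, 0.73]
ft_force: [0.5, -0.6, -3.3]
opening: 0.584
grip_force: 30.0
```

```bash
python3 tilt.py d
```

```text
wrist 9040 n(u,v,z) [ 0.97 -0.    0.23] 6194 a [-14.  26.] b [-28.  27.] z [ 9. 95.] copper 1172
scene 836 n(u,v,z) [0.98 0.03 0.21] 395 a [-12.  27.] b [-34.  28.] z [  5. 113.] copper 0
side few
[ 476.6 -194.4   73.9] 29.96602714061737 0.5839693992945147 [ 0.5 -0.6 -3.3]
```

Call:
arm_command(
  deltas=[
    {"dx": 0, "dy": 0, "dz": -0.002, "yaw": 0},
    {"dx": 0, "dy": 0, "dz": -0.001, "yaw": 0},
    {"dx": 0.004, "dy": 0.0035, "dz": 0, "yaw": 0},
    {"dx": 0.004, "dy": 0.0035, "dz": 0, "yaw": 0},
    {"dx": 0, "dy": 0, "dz": 0, "yaw": 0},
  ],
  gripper=0.0552,
)

```text
t: 10.7
eef_pos: [484.6, -187.9, 72.5]
tcp_rot: [3.14, -0.0, 0.73]
ft_force: [-2.8, 1.7, 16.8]
opening: 0.583
grip_force: 26.4
```

```bash
python3 tilt.py e
```

```text
wrist 8239 n(u,v,z) [0.99 0.02 0.11] 5110 a [-15.  16.] b [-28.  27.] z [ 7. 94.] copper 979
scene 782 n(u,v,z) [0.99 0.03 0.1 ] 343 a [-14.  17.] b [-33.  28.] z [  5. 112.] copper 0
side few
[ 484.6 -187.9   72.5] 26.429962925612926 0.5826431387393624 [-2.8  1.7 16.8]
```

Call:
arm_command(
  deltas=[
    {"dx": 0.004, "dy": 0.0035, "dz": 0, "yaw": 0},
    {"dx": 0.004, "dy": 0.0035, "dz": -0.0005, "yaw": 0},
    {"dx": 0.004, "dy": 0.0035, "dz": -0.0005, "yaw": 0},
    {"dx": 0.004, "dy": 0.0035, "dz": 0, "yaw": 0},
    {"dx": 0, "dy": 0, "dz": 0, "yaw": 0},
  ],
)

```text
t: 11.35
eef_pos: [500.3, -173.8, 71.0]
tcp_rot: [3.141, -0.0, 0.73]
ft_force: [-3.5, 1.1, 10.1]
opening: 0.583
grip_force: 27.4
```

```bash
python3 tilt.py f
```

```text
wrist 6704 n(u,v,z) [0.14 0.   0.99] 4116 a [-16.   6.] b [-28.  27.] z [ 8. 95.] copper 581
scene 673 n(u,v,z) [-0.99  0.02  0.12] 310 a [-22.  12.] b [-34.  28.] z [  5. 113.] copper 0
side few
[ 500.3 -173.8   71. ] 27.382159419357777 0.5831213021604514 [-3.5  1.1 10.1]
```

Call:
arm_command(
  deltas=[
    {"dx": 0.006, "dy": 0.0053, "dz": -0.001, "yaw": 0},
    {"dx": 0.006, "dy": 0.0053, "dz": -0.002, "yaw": 0},
    {"dx": 0.006, "dy": 0.0053, "dz": -0.0025, "yaw": 0},
    {"dx": 0.006, "dy": 0.0053, "dz": -0.003, "yaw": 0},
    {"dx": 0.0045, "dy": 0.0041, "dz": -0.004, "yaw": 0},
    {"dx": 0.0045, "dy": 0.0041, "dz": -0.0045, "yaw": 0},
    {"dx": 0.0045, "dy": 0.0041, "dz": -0.005, "yaw": 0},
    {"dx": 0, "dy": 0, "dz": 0, "yaw": 0},
  ],
)

```text
t: 12.3
eef_pos: [539.3, -139.9, 49.1]
tcp_rot: [3.139, -0.002, 0.729]
ft_force: [3.7, 6.9, 10.6]
opening: 0.587
grip_force: 30.0
```

```bash
python3 tilt.py g
```

```text
wrist 4817 n(u,v,z) [ 0.66 -0.01  0.76] 4355 a [-17.   6.] b [-28.  27.] z [67. 82.] copper 0
scene 277 n(u,v,z) [-0.03  1.    0.06] 179 a [-70.  -4.] b [-34.  19.] z [ 7. 67.] copper 0
side few
[ 539.3 -139.9   49.1] 29.980640038847923 0.5868791663864013 [ 3.7  6.9 10.6]
```

Call:
arm_command(
  deltas=[
    {"dx": 0.0037, "dy": 0.0033, "dz": -0.005, "yaw": 0},
    {"dx": 0.0037, "dy": 0.0033, "dz": -0.005, "yaw": 0},
    {"dx": 0.0035, "dy": 0.0032, "dz": -0.0055, "yaw": 0},
    {"dx": 0.0035, "dy": 0.003, "dz": -0.006, "yaw": 0},
    {"dx": 0.002, "dy": 0.0018, "dz": -0.005, "yaw": 0},
    {"dx": 0.0018, "dy": 0.0016, "dz": -0.005, "yaw": 0},
    {"dx": 0.0015, "dy": 0.0013, "dz": -0.005, "yaw": 0},
    {"dx": 0.001, "dy": 0.001, "dz": -0.005, "yaw": 0},
    {"dx": 0, "dy": 0, "dz": 0, "yaw": 0},
  ],
)

```text
t: 13.35
eef_pos: [558.3, -122.0, 6.1]
tcp_rot: [-3.141, 0.0, 0.73]
ft_force: [1.7, 1.6, 1.7]
opening: 0.584
grip_force: 30.0
```

```bash
python3 tilt.py g2
```

```text
wrist 4764 n(u,v,z) [0.96 0.01 0.26] 3206 a [-13.   4.] b [-28.  27.] z [20. 42.] copper 0
scene 279 n(u,v,z) [0.01 1.   0.03] 170 a [-89. -15.] b [-33. -18.] z [ 5. 35.] copper 0
side few
[ 558.3 -122.     6.1] 29.994443356990814 0.5835699161887695 [1.7 1.6 1.7]
```

Call:
arm_command(
  deltas=[
    {"dx": 0.001, "dy": 0.001, "dz": -0.005, "yaw": 0},
    {"dx": 0.0005, "dy": 0.0005, "dz": -0.005, "yaw": 0},
    {"dx": 0, "dy": 0, "dz": -0.004, "yaw": 0},
    {"dx": 0, "dy": 0, "dz": -0.003, "yaw": 0},
    {"dx": 0, "dy": 0, "dz": 0, "yaw": 0},
  ],
)

```text
t: 14.0
eef_pos: [559.7, -120.5, -10.8]
tcp_rot: [-3.141, 0.0, 0.73]
ft_force: [0.8, 1.2, 0.8]
opening: 0.585
grip_force: 30.0
```

Call:
arm_command(
  deltas=[
    {"dx": 0, "dy": 0, "dz": 0, "yaw": 0},
    {"dx": 0, "dy": 0, "dz": 0, "yaw": 0},
    {"dx": 0, "dy": 0, "dz": 0, "yaw": 0},
    {"dx": 0, "dy": 0, "dz": 0.02, "yaw": 0},
    {"dx": -0.006, "dy": -0.006, "dz": 0.04, "yaw": 0},
    {"dx": -0.015, "dy": -0.014, "dz": 0.04, "yaw": 0},
    {"dx": -0.018, "dy": -0.015, "dz": 0.03, "yaw": 0},
    {"dx": -0.02, "dy": -0.018, "dz": 0.02, "yaw": 0},
    {"dx": -0.02, "dy": -0.018, "dz": 0, "yaw": 0},
    {"dx": 0, "dy": 0, "dz": 0, "yaw": 0},
  ],
  gripper=0.075,
)

```text
t: 15.0
eef_pos: [479.2, -192.9, 140.6]
tcp_rot: [3.141, 0.0, 0.727]
ft_force: [1.2, -0.1, 1.2]
opening: 0.788
grip_force: 0.0
```

Run:
```python
from h import *
c=snap('wrist','w6.png'); s=snap('scene','s6.png'); print(blocks(c,area=(1500,1e6)),blocks(s)[1:4],state()['eef_pos'],state()['tcp_rot'])
```

```text
[(321, 159, [526.9, -150.1, 91.5, 55.9, 41.7, 22.1])] [(230, 199, [188.9, -332.2, 94.1, 61.8, 67.5, 18.9]), (140, 273, [437.7, -544.3, 96.1, 56.0, 0.3, 19.7]), (328, 279, [532.0, -151.9, 92.1, 54.9, 41.5, 19.4])] [ 480.79544899 -191.67230154  139.87958572] [ 3.14137473e+00 -1.12238175e-04  7.28138112e-01]
```

View pics/w6.png

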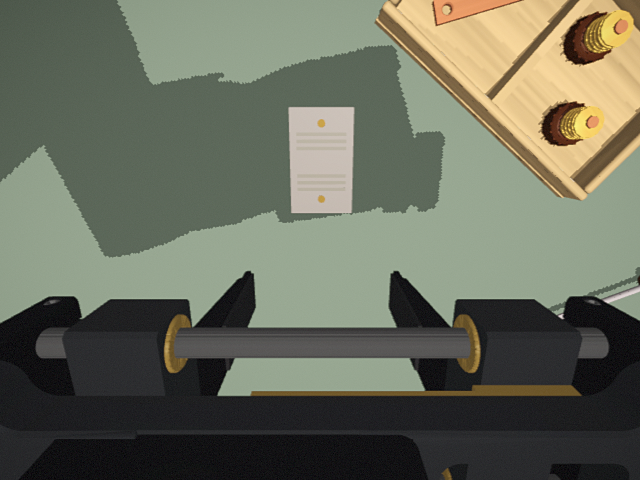

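Call:
arm_command(
  deltas=[
    {"dx": 0.02, "dy": 0.02, "dz": -0.02, "yaw": 0},
    {"dx": 0.02, "dy": 0.015, "dz": -0.03, "yaw": 0},
    {"dx": 0.005, "dy": 0.006, "dz": -0.03, "yaw": 0},
    {"dx": 0, "dy": 0, "dz": -0.03, "yaw": 0},
    {"dx": 0, "dy": 0, "dz": -0.025, "yaw": 0},
    {"dx": 0, "dy": 0, "dz": -0.016, "yaw": 0},
    {"dx": 0, "dy": 0, "dz": 0, "yaw": 0},
    {"dx": 0, "dy": 0, "dz": 0, "yaw": 0},
  ],
)

```text
t: 15.9
eef_pos: [526.1, -149.7, -12.0]
tcp_rot: [-3.14, 0.001, 0.73]
ft_force: [-0.6, -0.2, 0.5]
opening: 0.789
grip_force: 0.0
```

```bash
python3 tip.py
```

```text
w 1316 u [-9.  12.4] z [ 4.2  5.4 10.2]
s 116 u [-7.3 13.3] z [ 4.6  6.  14. ]
[(323, 270, [539.6, -138.7, 57.6, 56.1, 41.8, 22.1]), (322, 370, [498.2, -175.6, 56.0, 15.1, -48.1, 22.1])] [ 526.2 -150.1  -11.2]
```

Call:
arm_command(
  deltas=[
    {"dx": 0, "dy": 0, "dz": 0, "yaw": 0},
    {"dx": 0, "dy": 0, "dz": 0, "yaw": 0},
    {"dx": 0, "dy": 0, "dz": 0, "yaw": 0},
    {"dx": 0, "dy": 0, "dz": 0, "yaw": 0},
    {"dx": 0, "dy": 0, "dz": 0.01, "yaw": 0},
    {"dx": 0, "dy": 0, "dz": 0.02, "yaw": 0},
    {"dx": 0, "dy": 0, "dz": 0.03, "yaw": 0},
    {"dx": 0, "dy": 0, "dz": 0.03, "yaw": 0},
    {"dx": 0, "dy": 0, "dz": 0.03, "yaw": 0},
    {"dx": 0, "dy": 0, "dz": 0, "yaw": 0},
  ],
  gripper=0.03,
)

```text
t: 17.0
eef_pos: [527.2, -151.1, 112.6]
tcp_rot: [3.136, -0.003, 0.73]
ft_force: [0.3, 0.3, -3.5]
opening: 0.59
grip_force: 30.0
```

Call:
arm_command(
  deltas=[
    {"dx": -0.001, "dy": 0.02, "dz": 0, "yaw": -2},
    {"dx": -0.001, "dy": 0.025, "dz": 0, "yaw": -2},
    {"dx": -0.001, "dy": 0.025, "dz": 0, "yaw": -2},
    {"dx": -0.001, "dy": 0.025, "dz": 0, "yaw": -2},
    {"dx": -0.001, "dy": 0.025, "dz": 0, "yaw": -2},
    {"dx": -0.001, "dy": 0.025, "dz": 0, "yaw": -2},
    {"dx": -0.001, "dy": 0.025, "dz": 0, "yaw": -2},
    {"dx": -0.001, "dy": 0.025, "dz": 0, "yaw": -2},
    {"dx": -0.001, "dy": 0.025, "dz": 0, "yaw": -2},
    {"dx": -0.001, "dy": 0.025, "dz": 0, "yaw": -2},
    {"dx": -0.001, "dy": 0.025, "dz": 0, "yaw": -2},
    {"dx": -0.001, "dy": 0.025, "dz": 0, "yaw": -2},
    {"dx": -0.001, "dy": 0.025, "dz": 0, "yaw": -1.8},
    {"dx": -0.001, "dy": 0.02, "dz": 0, "yaw": 0},
    {"dx": -0.001, "dy": 0.015, "dz": 0, "yaw": 0},
    {"dx": 0, "dy": 0, "dz": 0, "yaw": 0},
    {"dx": 0, "dy": 0, "dz": 0, "yaw": 0},
  ],
)

```text
t: 18.7
eef_pos: [510.5, 204.2, 108.3]
tcp_rot: [3.141, 0.001, 0.28]
ft_force: [-0.4, -0.1, -2.4]
opening: 0.588
grip_force: 30.0
```

Run:
```python
from h import *
c=snap('wrist','w7.png'); s=snap('scene','s7.png'); snap('side','d7.png'); print(blocks(c,zt=122,area=(800,1e6)),state()['eef_pos'],state()['tcp_rot'])
```

```text
[] [510.89199877 203.74207251 108.63790608] [3.14146514e+00 3.59573983e-04 2.78252075e-01]
```

View pics/w7.png

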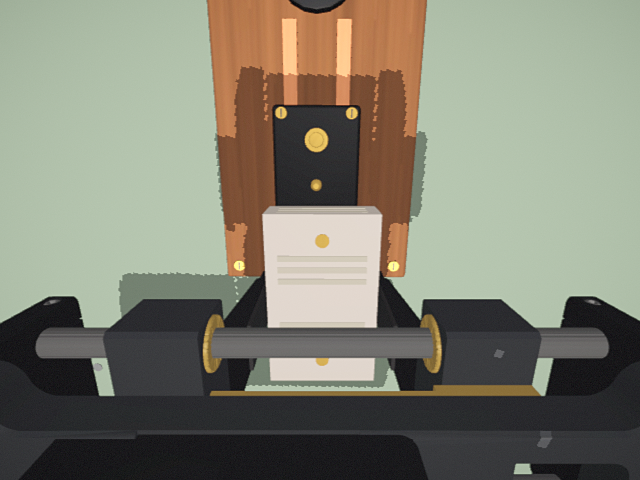

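Run:
```python
from h import *
c=dict(np.load('pics/w7.npz')); P=cloud(c)
m=((P[...,2]>128)&(P[...,2]<150)&(c['color'].min(-1)>120)); print('top z',np.nanmedian(P[m][:,2]))
print('blk',blocks(c,zt=float(np.nanmedian(P[m][:,2])),area=(500,1e6)))
hsv=cv2.cvtColor(c['color'],cv2.COLOR_RGB2HSV)
g=((hsv[...,0]>14)&(hsv[...,0]<30)&(hsv[...,1]>110)&(hsv[...,2]>90)).astype(np.uint8)
n,l,s,ce=cv2.connectedComponentsWithStats(g)
pt={}
for i in range(1,n):
    if s[i,4]<25: continue
    u,v=ce[i]; r=np.nanmedian(P[l==i][:,2]); print(np.round(ce[i],1),s[i,4],round(float(r),1),plane(c,u,v,r).round(1)[:2])
for z,uv in((47,(316,185)),(40,(316.5,140))): print(z,plane(c,*uv,z).round(1))
```

```text
top z 141.3380207472785
blk [(322, 268, [528.0, 209.0, 61.0, 56.1, 16.0, 141.3]), (321, 369, [474.4, 193.8, 56.0, 13.2, -74.0, 141.4])]
[289.1  39.7] 485 20.0 [650.9 269.1]
[343.2  35. ] 306 20.1 [664.7 231.8]
[280.6 112.2] 111 34.3 [599.9 261. ]
[351.4 112.8] 116 34.3 [613.9 210.9]
[315.9 139.5] 468 35.2 [588.7 230.8]
[315.9 184.6] 108 45.1 [557.5 222. ]
[321.8 240.7] 142 141.8 [543.5 213.4]
[239.4 265.1] 46 18.5 [467.9 267.4]
[393.3 265.6] 46 18.2 [504.9 136.3]
[210.8 343.7] 637 219.4 [530.6 239.4]
[432.9 343.8] 641 219.8 [546.5 184.8]
[321.7 361. ] 79 141.8 [479.3 195. ]
[404.3 391.5] 2226 227.8 [536.6 191. ]
47 [557.5 221.8  47. ]
40 [588.4 230.2  40. ]
```

Call:
arm_command(
  deltas=[
    {"dx": 0.015, "dy": 0.006, "dz": 0, "yaw": -0.2},
    {"dx": 0.016, "dy": 0.007, "dz": 0, "yaw": 0},
    {"dx": 0, "dy": 0, "dz": -0.02, "yaw": 0},
    {"dx": 0, "dy": 0, "dz": -0.02, "yaw": 0},
    {"dx": 0, "dy": 0, "dz": -0.02, "yaw": 0},
    {"dx": 0, "dy": 0, "dz": -0.008, "yaw": 0},
    {"dx": 0, "dy": 0, "dz": 0, "yaw": 0},
    {"dx": 0, "dy": 0, "dz": 0, "yaw": 0},
  ],
)

```text
t: 19.65
eef_pos: [542.3, 217.3, 41.4]
tcp_rot: [3.141, -0.001, 0.275]
ft_force: [0.4, -0.2, -1.9]
opening: 0.584
grip_force: 30.0
```

```bash
cat > meas.py <<'E'
from h import *
c=snap('wrist','wm.png'); P=cloud(c); s=state(); hsv=cv2.cvtColor(c['color'],cv2.COLOR_RGB2HSV)
g=((hsv[...,0]>14)&(hsv[...,0]<30)&(hsv[...,1]>110)&(hsv[...,2]>90)).astype(np.uint8)
n,l,st,ce=cv2.connectedComponentsWithStats(g); top=None
m=(abs(P[...,2]-s['eef_pos'][2]-32)<9)&(c['color'].min(-1)>100)&(np.linalg.norm(P[...,:2]-s['eef_pos'][:2],axis=-1)<60); print('top z',np.nanmedian(P[m][:,2]).round(2))
for i in range(1,n):
    r=np.nanmedian(P[l==i][:,2])
    if st[i,4]>25 and r<150: print(ce[i].round(1),st[i,4],r.round(1),plane(c,*ce[i],r).round(1)[:2])
print(s['t'],s['eef_pos'].round(1),s['tcp_rot'].round(3),s['ft_force'].round(1),s['grip_force'])
E
python3 meas.py
```

```text
top z 74.44
[285.2  59.5] 310 20.1 [656.7 270.6]
[355.6  53.1] 64 20.0 [670.6 233.5]
[361.9  57.3] 42 19.8 [669.5 229.4]
[277.   65.5] 28 20.0 [652.5 274.4]
[275.  165.1] 168 34.2 [599.9 260.9]
[366.2 165.3] 180 34.3 [613.9 211. ]
[320.5 195.6] 571 35.4 [590.4 231.4]
[321.9 240.7] 143 74.8 [575.2 226.3]
[321.7 361. ] 79 74.9 [511.  208.3]
19.7 [542.4 217.5  41.7] [ 3.142e+00 -1.000e-03  2.750e-01] [ 0.5  0.2 -2.3] 29.999514743685722
```

Call:
arm_command(
  deltas=[
    {"dx": 0, "dy": 0, "dz": -0.0045, "yaw": 0},
    {"dx": 0, "dy": 0, "dz": 0, "yaw": 0},
    {"dx": 0, "dy": 0, "dz": -0.0005, "yaw": 0},
    {"dx": 0, "dy": 0, "dz": 0, "yaw": 0},
    {"dx": 0, "dy": 0, "dz": 0, "yaw": 0},
  ],
)

```text
t: 20.2
eef_pos: [541.9, 217.5, 35.9]
tcp_rot: [3.141, -0.0, 0.276]
ft_force: [0.3, 0.2, 0.3]
opening: 0.59
grip_force: 30.0
```

Call:
arm_command(
  deltas=[
    {"dx": 0, "dy": 0, "dz": -0.0005, "yaw": 0},
    {"dx": 0, "dy": 0, "dz": 0, "yaw": 0},
    {"dx": 0, "dy": 0, "dz": 0, "yaw": 0},
  ],
)

```text
t: 20.5
eef_pos: [542.0, 217.6, 35.6]
tcp_rot: [3.141, -0.001, 0.276]
ft_force: [-2.2, -0.2, 5.2]
opening: 0.592
grip_force: 30.0
```

Call:
arm_command(
  deltas=[
    {"dx": 0.0015, "dy": 0.0004, "dz": 0, "yaw": 0},
    {"dx": 0.0014, "dy": 0.0004, "dz": 0, "yaw": 0},
    {"dx": 0.0015, "dy": 0.0004, "dz": 0, "yaw": 0},
    {"dx": 0.0014, "dy": 0.0004, "dz": 0, "yaw": 0},
    {"dx": 0.0015, "dy": 0.0004, "dz": 0, "yaw": 0},
    {"dx": 0.0014, "dy": 0.0004, "dz": 0, "yaw": 0},
    {"dx": 0, "dy": 0, "dz": 0, "yaw": 0},
  ],
)

```text
t: 21.2
eef_pos: [550.2, 219.9, 35.5]
tcp_rot: [3.142, 0.001, 0.276]
ft_force: [-3.1, -0.2, 5.0]
opening: 0.586
grip_force: 30.0
```

Call:
arm_command(
  deltas=[
    {"dx": 0.0015, "dy": 0.0004, "dz": 0, "yaw": 0},
    {"dx": 0.0015, "dy": 0.0005, "dz": 0, "yaw": 0},
    {"dx": 0.0014, "dy": 0.0004, "dz": 0, "yaw": 0},
    {"dx": 0, "dy": 0, "dz": 0, "yaw": 0},
    {"dx": 0, "dy": 0, "dz": 0, "yaw": 0},
  ],
)

```text
t: 21.7
eef_pos: [555.0, 221.2, 35.0]
tcp_rot: [3.142, 0.0, 0.276]
ft_force: [1.3, 0.3, -3.3]
opening: 0.587
grip_force: 30.0
```

```bash
python3 meas.py
```

```text
top z 68.04
[283.3  74.1] 42 20.1 [660.8 272.8]
[274.7 189.8] 168 34.2 [599.9 261. ]
[367.4 190.1] 173 34.4 [613.9 210.9]
[321.8 240.7] 142 68.6 [588.  230.2]
[210.8 343.6] 637 146.0 [575.  256.2]
[432.9 343.8] 640 146.5 [590.8 201.5]
[321.7 361. ] 79 68.4 [523.7 212.1]
21.75 [554.9 221.2  35.1] [3.142 0.    0.276] [ 0.2 -0.1 -2.4] 29.99950110912323
```

Call:
arm_command(
  deltas=[
    {"dx": 0.0015, "dy": 0.0004, "dz": 0, "yaw": 0},
    {"dx": 0, "dy": 0, "dz": -0.0015, "yaw": 0},
    {"dx": 0, "dy": 0, "dz": -0.0015, "yaw": 0},
    {"dx": 0, "dy": 0, "dz": 0, "yaw": 0},
    {"dx": 0, "dy": 0, "dz": 0, "yaw": 0},
  ],
)

```text
t: 22.25
eef_pos: [556.4, 221.6, 32.2]
tcp_rot: [3.141, 0.0, 0.276]
ft_force: [-0.6, -0.7, -3.1]
opening: 0.588
grip_force: 30.0
```

Call:
arm_command(
  deltas=[
    {"dx": 0, "dy": 0, "dz": -0.0015, "yaw": 0},
    {"dx": 0, "dy": 0, "dz": -0.0015, "yaw": 0},
    {"dx": 0, "dy": 0, "dz": 0, "yaw": 0},
    {"dx": 0, "dy": 0, "dz": 0, "yaw": 0},
  ],
)

```text
t: 22.65
eef_pos: [556.4, 221.6, 29.2]
tcp_rot: [3.141, 0.0, 0.276]
ft_force: [1.1, 0.6, -2.9]
opening: 0.586
grip_force: 30.0
```

Call:
arm_command(
  deltas=[
    {"dx": 0, "dy": 0, "dz": -0.0015, "yaw": 0},
    {"dx": 0, "dy": 0, "dz": -0.0015, "yaw": 0},
    {"dx": 0, "dy": 0, "dz": -0.001, "yaw": 0},
    {"dx": 0, "dy": 0, "dz": -0.001, "yaw": 0},
    {"dx": 0, "dy": 0, "dz": 0, "yaw": 0},
    {"dx": 0, "dy": 0, "dz": 0, "yaw": 0},
  ],
)

```text
t: 23.25
eef_pos: [556.6, 221.6, 24.6]
tcp_rot: [3.141, -0.0, 0.276]
ft_force: [-2.2, -0.1, 5.2]
opening: 0.586
grip_force: 30.0
```

Call:
arm_command(
  deltas=[
    {"dx": 0, "dy": 0, "dz": -0.001, "yaw": 0},
    {"dx": 0, "dy": 0, "dz": -0.001, "yaw": 0},
    {"dx": 0, "dy": 0, "dz": 0, "yaw": 0},
    {"dx": 0, "dy": 0, "dz": 0, "yaw": 0},
  ],
)

```text
t: 23.65
eef_pos: [556.5, 221.6, 23.0]
tcp_rot: [3.141, -0.001, 0.276]
ft_force: [-4.2, -1.1, 11.0]
opening: 0.587
grip_force: 30.0
```

```bash
python3 meas.py
```

```text
top z 56.1
[280.4  73.3] 69 20.2 [660.4 272.9]
[271.7 195.7] 191 34.3 [600. 261.]
[370.2 196.1] 197 34.2 [613.9 210.9]
[321.8 240.8] 141 56.5 [589.5 230.6]
[210.8 343.8] 638 134.2 [576.6 256.6]
[432.9 343.7] 642 134.5 [592.3 202. ]
[321.7 361. ] 79 56.5 [525.3 212.5]
[403.3 391.5] 2245 142.5 [582.4 208.4]
23.7 [556.5 221.6  23. ] [ 3.141 -0.     0.276] [-3.6 -0.3 10. ] 29.99950870871544
```

Call:
arm_command(
  deltas=[
    {"dx": 0, "dy": 0, "dz": -0.0005, "yaw": 0},
    {"dx": 0, "dy": 0, "dz": -0.0005, "yaw": 0},
    {"dx": 0, "dy": 0, "dz": 0, "yaw": 0},
    {"dx": 0, "dy": 0, "dz": 0, "yaw": 0},
    {"dx": 0, "dy": 0, "dz": 0, "yaw": 0},
  ],
)

```text
t: 24.2
eef_pos: [556.6, 221.6, 23.0]
tcp_rot: [3.141, -0.001, 0.276]
ft_force: [-7.2, -3.2, 21.8]
opening: 0.587
grip_force: 30.0
```

```bash
python3 meas.py
python3 - <<'E'
from h import *
c=dict(np.load('pics/wm.npz')); P=cloud(c); s=state(); e=np.array([.962,.272])
m=(abs(P[...,2]-56)<5)&(c['color'].min(-1)>100)&(np.linalg.norm(P[...,:2]-s['eef_pos'][:2],axis=-1)<56); Q=P[m]; a=(Q[:,:2]-[557.5,221.8])@e
print(np.polyfit(a,Q[:,2],1),[np.median(Q[(a>x)&(a<x+8)][:,2]).round(2) for x in(-44,-36,20,28,36)])
E
```

```text
top z 56.09
[280.2  73.2] 75 20.1 [660.5 273.1]
[271.7 195.7] 194 34.2 [600.  261.1]
[370.2 196.2] 194 34.3 [613.9 211. ]
[321.8 240.9] 141 56.5 [589.4 230.6]
[210.8 343.8] 634 134.2 [576.6 256.6]
[432.9 343.8] 641 134.4 [592.2 201.9]
[321.6 361. ] 80 56.5 [525.3 212.6]
[403.3 391.5] 2245 142.5 [582.3 208.4]
24.25 [556.6 221.6  23. ] [ 3.141e+00 -1.000e-03  2.760e-01] [-7.2 -2.8 22. ] 29.99948177486658
[-2.25050425e-03  5.60899692e+01] [np.float64(56.08), np.float64(56.12), np.float64(56.14), np.float64(56.07), np.float64(56.05)]meas.py:7: RuntimeWarning: All-NaN slice encountered
  r=np.nanmedian(P[l==i][:,2])
```

The carrier didn't move under the extra push. Its top is level at 56.1 mm, which matches home (34 + 22), and it is held with about 22 N, so I'm handing in.

```bash
python3 -c "
from cell import job_done
print(job_done())"
```

```text
the job is handed in; nothing more can be done
None
```

The fuse carrier is turned over and its socket is on the pin. It is pressed level against the deck and still held in the gripper at about 22 N; I handed the job in at 24 s, and no verdict came back.

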